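# Take the knife cap off the bench cutter

## Task

The knife in this bench cutter has to come out for washing, so its black wing cap must come off first. Nobody knows whether this spindle has a right-hand or a left-hand thread: try the cap gently each way as needed and never force it against its stop, then unscrew it the way it gives and lift it off. Finish while still holding the cap in the gripper, upright and still, straight above the bowl, about 10 cm higher than where it sat; do not drop it, and leave the other things on the bench where they are.

Things in the scene. Friction and masses are not known exactly. Their poses are not given: they have to be found in the camera images.
- cap_wing (a point): Black wing cap screwed home on the upright spindle in the bowl. Round skirt 48 mm across, 31 mm high; on it a straight upright wing to grip: 56 mm long (this point's x), 14 mm thick (y), 34 mm high (z up). The point is on the cap's axis, 17 mm below the wing's top edge, 17 mm above the skirt's flat top, 48 mm above the cap's underside. About 0.14 kg.
- spindle (a point): Spindle axis at the cap's underside when home, z up. Quick thread of unknown hand: right-hand loosens counter-clockwise from above, left-hand clockwise. Tight way: stops dead within 0.1 rad; pushing 0.2 rad on is plenty to feel it (1 to 3 N m), 0.4 spoils it. Loose way: drags under 0.5 N m, rises 3 mm by itself on a spring seal, stays where let go, lifts off 1.8 to 2.2 rad from home (stop at 2.3).
- cutter: Bench cutter-mixer fixed to the bench; origin on the bench top under the spindle axis, z up. Metal platform 270 mm square, 90 mm high, centred on the origin; on it an open steel bowl, 208 mm across, rim 191 mm above the bench, with two handles 167 mm high on its x sides. In it the knife hub and on top the cap: underside 158 mm, wing's top edge 223 mm above the bench.
- housing_top (a point): Middle of the flat top of the cutter's motor housing, 202 mm above the bench. The housing is 270 mm along the cutter's x and 185 mm along its y, beside the bowl on the +y side; buttons stand up to 18 mm on it and a lid hinge post at x = +105 mm stands up 43 mm.
- mixing_bowl: Steel mixing bowl standing on the bench, 150 mm across, 70 mm high; origin under its centre. Leave alone.
- nozzle: Steel piping nozzle standing on its wide end, 32 mm across, 45 mm high; origin under its centre. Leave alone.
- spatula: Spatula 240 mm long lying on the bench beside the motor housing, along its own x. Leave alone.
- cutter_ring: Round steel pastry ring standing on the bench beside the cutter, 70 mm across, 40 mm high; origin under its centre. Leave alone.

How it is judged:
At the end, for the whole second after the job is handed in: The cap is off its spindle and held in the fingers: 60 to 150 mm higher than where it sat, its axis within 60 mm of the spindle axis, upright within 0.3 rad, moving slower than 0.03 m/s, carried by the gripper alone (z of cap_wing in the frame of cutter between 0.266 and 0.356 m and horizontal distance between cap_wing and cutter below 0.06 m and angle between cap_wing's own z axis and vertical below 0.3 rad and linear speed of cap below 0.03 m/s and contact force between the fingers and cap above 2 N); the arm keeps its last pose, push and grip.
It fails at once if the cap was forced: wrenched hard against its stop or torn at (contact force between cap and anything else above 600 N).
It fails at once if the cap was dropped or knocked down (z of cap_wing in the frame of cutter below 0.19 m).
It fails at once if the mixing bowl, piping nozzle, spatula or pastry ring was shifted more than 30 mm (distance of any of mixing_bowl, nozzle, spatula, cutter_ring from where it was at the start of the episode above 0.03 m).
It also fails if it takes over 54 s, if anything falls off the work surface, if the arm or the gripper's body presses on something with over 40 N, if the wrist force passes 120 N, or if a joint passes its speed limit or range.

## Robot

A 6-joint arm with a two-finger parallel gripper is mounted at the origin on the work surface. World frame = base frame: x ahead of the robot, y to its left, z up, the work surface at z = 0. Lengths are in m, angles in rad, forces in N, time in s.
With the tool pointing down it reaches from about 0.4 to 0.825 m from the base axis. Payload 7 kg.
Tool frame: the origin (TCP) lies at the centre of the arm's flange, where the gripper is bolted on; the fingertips stand 178 mm ahead of it and the grasp point (between the pads) lies arm.tcp_to_grasp ahead of it (arm.tcp_to_grasp is the distance from the TCP to the grasp point, in m); z points along the fingers, y is the direction in which the jaws open and shut (so a half turn about z gives the same grasp; the last joint's range is limited). The gripper opens to 88 mm and grips with 3 to 60 N. Pads are 19 mm wide; open, the fingers measure 130 mm over their backs; the gripper's body (78 mm by 193 mm) begins 47 mm behind the grasp point.
Start: joints at [1.593, 0.359, 0.012, 0, -1.224, -0.288], TCP at [0.177, 0.651, 0.405] pointing down, gripper open.
Joint ranges: [-3.07, 3.07], [-1.43, 2.12], [-1.02, 1.25], [-3.03, 1.67], [-3.05, -0], [-3.03, 3.03]. Speed limits (rad/s): [2.39, 2.39, 3.01, 3.14, 3.14, 3.14].

## Interface

Orientations are given as [roll, pitch, yaw] about the fixed x, y, z axes, in that order (R = Rz(yaw) Ry(pitch) Rx(roll)).
In Python, from station import arm gives the robot as it stands.
- The arm moves only by the tool move_arm, never from a script. Its argument "deltas" is a list of rows, each a list of 6 numbers: the shift along the world's x, y, z in mm, then the turn, a rotation vector about the world's x, y, z in degrees. In form: [[tx, ty, tz, ax, ay, az], ...]. A call has exactly 5 rows; each row shifts and turns the commanded pose from where the row before left it; what a row does not reach is not made up. A row lasts 1/12 s, in which the tool goes at most 41.7 mm and 7.16 degrees, less where a joint would pass 70% of its speed; a pose out of reach is approached as far as the arm can. A call with a gripper value outside its range is refused whole. "claw" is the closure in counts, from 0 (fully open) to 255 (shut), set as the call begins (left out, the last holds). The fingers move at their own pace and stop on an object; "squeeze" is the grip in N (left out, the last holds). Time passes only in rows, so rows that do not move let the fingers close, or fill a call up. It gives the time, the measured TCP pose, the force and the opening at its end, in the units of the state.
- arm.get_state(): the state, without advancing time (a new reading comes with each control period).
- arm.grab_frame(name): name is "side" or "top"; returns the picture (420x560x3 uint8, red, green, blue); there is no depth.
- arm.calibration(name): a dict with "intrinsics" (3x3 intrinsics, pixels), "T" (4x4, takes a point from camera to world coordinates). Camera axes: x right, y up, looking along -z (the intrinsics and any distortion apply to the point x, -y, -z); pixel columns grow to the right and rows downward; lengths in m; the calibration is good to about 2 mm. A picture is of the moment at which its call begins. calibration takes no time and is no camera call.
- arm.job_done(): hands the job in, once; it reports no verdict.
Trained networks look in the newest picture that a camera, given by its name, has taken for a name from the list of things; names that differ only in an ending like _2 or _b are one class to them, and where a whole thing is asked for, a point or a joint stands for the part that bears it (a point fixed in the world has none). Each returns a list of dicts, best first, with "score" (0 to 1); they miss things now and then, are a little off and sometimes report something else, mostly with a low value. They report only what shows in the picture. A call takes as long as a camera call.
- arm.spot_in(thing, camera): "xy" ([column, row] in pixels, amid what is visible of it).
- arm.masks_of(thing, camera): "pixels" (420x560 bool, what is visible of it) and "xy" ([column, row] in pixels, amid what is visible of it).
- arm.spot_point(thing, camera): "xy" ([column, row] in pixels: a listed point, or the origin of a listed thing).
The state is a dict: "t": time; "q": joint angles; "qd": joint speeds; "joint_efforts": joint torques, N m; "eef_pos": TCP position; "ee_rot": TCP orientation; "force": force on the tool from outside, world axes, zero at the start; "moment": the same for the moment, N m; "width": finger opening in m.
Only numpy, scipy, OpenCV 4.12 (cv2) and the standard library are available. Lean on these libraries where they do the work, as an engineer would, in place of code of your own. Each camera call takes 0.05 s, during which the arm holds its last target. There are 200 camera calls.

## Working session

There is one attempt and no reset: what is moved stays moved. The work goes in short steps, Python scripts to look and compute and a tool call to move; the robot and the scene stay as the last step left them, time stands still between calls to the robot, and variables do not carry over. Pictures are saved under pics/ and viewed, about 8 in all and at most 12, crops included, and the job is handed in when it is done.

Besides the shell and the picture viewer there is one more tool, called after "Request:" by a JSON object that holds its "op" and its "data". move_arm: Moves the arm, as the interface text tells. Its arguments: {"type":"object","properties":{"deltas":{"type":"array","items":{"type":"array","items":{"type":"number"}}},"claw":{"type":"number"},"squeeze":{"type":"number"}},"required":["deltas"]}

```bash
mkdir -p pics
cat > h.py <<'E'
from station import arm
import numpy as np, cv2
def ray(cam,uv):
    c=arm.calibration(cam);K=np.array(c["intrinsics"]);T=np.array(c["T"])
    d=np.linalg.solve(K,[uv[0],uv[1],1.]);d=T[:3,:3]@(d*[1,-1,-1]);return T[:3,3],d/np.linalg.norm(d)
def atz(cam,uv,z):
    o,d=ray(cam,uv);return o+d*(z-o[2])/d[2]
def tri(uv1,uv2):
    A=np.zeros((3,3));b=np.zeros(3);rs=[ray("side",uv1),ray("top",uv2)]
    for o,d in rs:
        P=np.eye(3)-np.outer(d,d);A+=P;b+=P@o
    p=np.linalg.solve(A,b);return p,[np.linalg.norm((np.eye(3)-np.outer(d,d))@(p-o)) for o,d in rs]
def proj(cam,p):
    c=arm.calibration(cam);K=np.array(c["intrinsics"]);T=np.array(c["T"])
    q=T[:3,:3].T@(np.array(p)-T[:3,3]);q=K@(q*[1,-1,-1]);return q[:2]/q[2]
def save(cam,n):
    im=arm.grab_frame(cam);cv2.imwrite(f"pics/{n}.png",im[:,:,::-1]);return im
E
python3 - <<'E'
from h import *
s=arm.get_state();print({k:np.round(v,3) for k,v in s.items()},arm.tcp_to_grasp)
a=save("side","s0");b=save("top","t0")
for th in ["cap_wing","spindle","cutter","housing_top"]:
    r={}
    for c in ["side","top"]:
        L=arm.spot_point(th,c);print(th,c,[(np.round(x["xy"],1),round(x["score"],2)) for x in L[:2]])
        if L:r[c]=L[0]["xy"]
    if len(r)==2:print(tri(r["side"],r["top"]))
cv2.imwrite("pics/st0.png",cv2.resize(np.hstack([a,b]),(800,300))[:,:,::-1])
for c in ["side","top"]:print(np.round(arm.calibration(c)["T"],2))
E
```

```text
{'t': np.float64(0.0), 'q': array([ 1.593,  0.359,  0.011, -0.   , -1.224, -0.288]), 'qd': array([-0.   , -0.002, -0.001, -0.   ,  0.001, -0.001]), 'joint_efforts': array([-2.0000e-03, -5.8272e+01,  2.9305e+01,  6.9980e+00,  7.0000e-03,
       -0.0000e+00]), 'eef_pos': array([0.177, 0.651, 0.404]), 'ee_rot': array([ 3.14 , -0.   , -0.266]), 'force': array([ 0.069, -0.273,  0.682]), 'moment': array([-0.009,  0.043,  0.004]), 'width': np.float64(0.088)} 0.1593
cap_wing side [(array([365.6, 178.4]), 0.77)]
cap_wing top [(array([367.1, 209.6]), 0.54)]
(array([ 0.51075965, -0.209374  ,  0.20387692]), [np.float64(0.001339223373925006), np.float64(0.0013392233739250327)])
spindle side [(array([360., 193.]), 0.67)]
spindle top [(array([362.5, 213.7]), 0.63)]
(array([ 0.50598988, -0.20461238,  0.16161569]), [np.float64(0.0004579455640177936), np.float64(0.0004579455640178826)])
cutter side [(array([351.2, 230.5]), 0.77), (array([266.9, 164. ]), 0.39)]
cutter top [(array([352. , 221.9]), 0.71)]
(array([ 0.49793663, -0.20136209,  0.02996499]), [np.float64(0.00039420817486466914), np.float64(0.0003942081748645905)])
housing_top side [(array([264.9, 165.7]), 0.89)]
housing_top top [(array([279.8, 180.8]), 0.72)]
(array([0.57826993, 0.00967458, 0.19720895]), [np.float64(0.0006680805026071782), np.float64(0.0006680805026071709)])
[[-0.08  0.75 -0.65 -0.08]
 [-1.   -0.06  0.05  0.04]
 [-0.    0.65  0.76  0.81]
 [ 0.    0.    0.    1.  ]]
[[ 0.03  0.99 -0.13  0.37]
 [-1.    0.03  0.    0.01]
 [ 0.01  0.13  0.99  1.24]
 [ 0.    0.    0.    1.  ]]
```

View pics/t0.png

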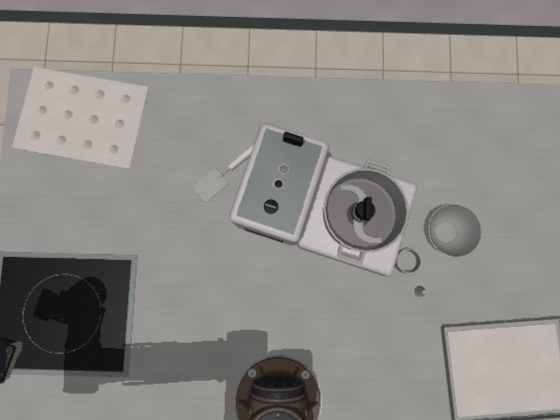

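View pics/s0.png

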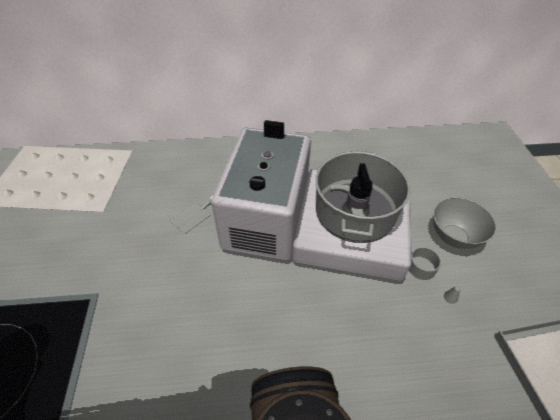

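The top view shows the cutter with the cap at about (365,210) and the housing to its left. The side view has the cap at (363,180). The triangulated heights (0.204 for the cap, 0.197 for the housing) match the given sizes. Next I need the wing's yaw.

Run:
```python
from h import *
a=cv2.imread("pics/t0.png");b=cv2.imread("pics/s0.png")
f=lambda im,x,y:cv2.resize(im[y-25:y+25,x-25:x+25],(400,400),interpolation=cv2.INTER_CUBIC)
cv2.imwrite("pics/c0.png",np.hstack([f(a,365,208),f(b,362,180)]))
C=np.array([.509,-.2065])
for w in range(0,180,20):
    u=np.array([np.cos(np.radians(w)),np.sin(np.radians(w))])*.028
    o=[]
    for cam in["top","side"]:
        p=[proj(cam,[*(C+s*u),.223]) for s in(1,-1)];o+=[np.round(p[0],1),np.round(p[1],1)]
    print(w,o)
print(proj("top",[*C,.158]),proj("side",[*C,.158]))
```

```text
0 [array([368.1, 198. ]), array([368.1, 220.9]), array([362.5, 164.2]), array([368.5, 181.9])]
20 [array([364.2, 198.5]), array([372.1, 220.3]), array([358.4, 164.9]), array([372.7, 181.1])]
40 [array([360.7, 200.4]), array([375.5, 218.4]), array([355.2, 166.6]), array([376. , 179.3])]
60 [array([358.1, 203.4]), array([378.1, 215.4]), array([353.1, 169.1]), array([377.9, 176.7])]
80 [array([356.7, 207.1]), array([379.5, 211.7]), array([352.6, 172.1]), array([378.4, 173.6])]
100 [array([356.7, 211.1]), array([379.5, 207.7]), array([353.5, 175.1]), array([377.2, 170.6])]
120 [array([358.1, 214.9]), array([378.1, 204. ]), array([355.9, 178. ]), array([374.7, 167.8])]
140 [array([360.6, 218. ]), array([375.5, 200.8]), array([359.6, 180.3]), array([371.1, 165.7])]
160 [array([364.1, 220.1]), array([372.1, 198.8]), array([364. , 181.6]), array([366.8, 164.4])]
[362.7828536  212.68637266] [360.44586089 193.0646172 ]
```

View pics/c0.png

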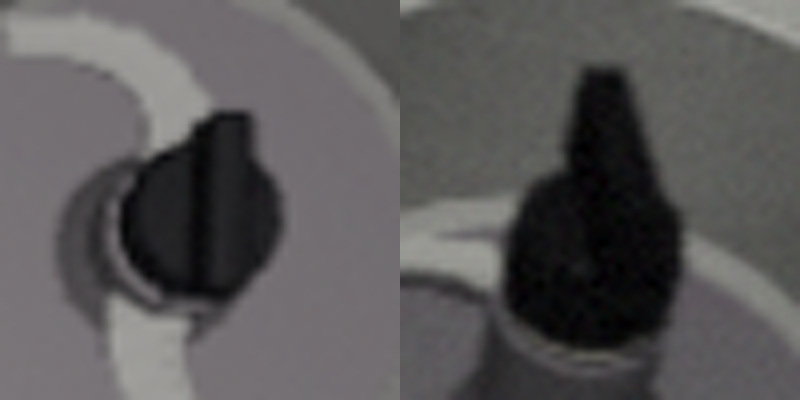

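The upper end of the wing is at about (369.5,197) in the top view and the lower end at (367,220), so the wing yaw is about -5°. I'll raise the arm and swing it over.

Request:
{"op": "move_arm", "data": {"deltas": [[18.4, -13.5, 9.5, 0, 0, 0], [18.4, -13.5, 9.5, 0, 0, 0], [18.4, -13.5, 9.5, 0, 0, 0], [18.4, -13.5, 9.5, 0, 0, 0], [18.4, -13.5, 9.5, 0, 0, 0]], "claw": 0}}

```text
t: 0.92
eef_pos: [0.27, 0.583, 0.4527]
ee_rot: [-3.142, 0.0, -0.266]
force: [-0.3, -0.2, -0.3]
width: 0.0875
```

Request:
{"op": "move_arm", "data": {"deltas": [[18.4, -13.5, 9.5, 0, 0, 0], [18.4, -13.5, 9.5, 0, 0, 0], [18.4, -13.5, 9.5, 0, 0, 0], [18.4, -13.5, 9.5, 0, 0, 0], [18.4, -13.5, 9.5, 0, 0, 0]]}}

```text
t: 1.33
eef_pos: [0.3621, 0.5154, 0.5003]
ee_rot: [-3.141, -0.0, -0.266]
force: [-0.8, -0.1, 0.3]
width: 0.0876
```

Request:
{"op": "move_arm", "data": {"deltas": [[16, -21.5, 0, 0, 0, 0], [16, -21.5, 0, 0, 0, 0], [16, -21.5, 0, 0, 0, 0], [16, -21.5, 0, 0, 0, 0], [16, -21.5, 0, 0, 0, 0]]}}

```text
t: 1.75
eef_pos: [0.4419, 0.4076, 0.4999]
ee_rot: [-3.141, -0.0, -0.266]
force: [0.2, 0.4, 0.2]
width: 0.0877
```

Request:
{"op": "move_arm", "data": {"deltas": [[16, -21.5, 0, 0, 0, 0], [16, -21.5, 0, 0, 0, 0], [16, -21.5, 0, 0, 0, 0], [16, -21.5, 0, 0, 0, 0], [16, -21.5, 0, 0, 0, 0]]}}

```text
t: 2.17
eef_pos: [0.5219, 0.3001, 0.4999]
ee_rot: [-3.141, -0.0, -0.266]
force: [1.1, 0.6, 0.8]
width: 0.088
```

Request:
{"op": "move_arm", "data": {"deltas": [[6, -30, 0, 0, 0, 0], [6, -30, 0, 0, 0, 0], [6, -30, 0, 0, 0, 0], [6, -30, 0, 0, 0, 0], [6, -30, 0, 0, 0, 0]]}}

```text
t: 2.58
eef_pos: [0.5513, 0.1498, 0.4999]
ee_rot: [-3.141, -0.0, -0.266]
force: [1.1, -0.1, 0.4]
width: 0.0877
```

Request:
{"op": "move_arm", "data": {"deltas": [[6, -30, 0, 0, 0, 0], [6, -30, 0, 0, 0, 0], [6, -30, 0, 0, 0, 0], [6, -30, 0, 0, 0, 0], [6, -30, 0, 0, 0, 0]]}}

```text
t: 3.0
eef_pos: [0.5812, -0.0003, 0.5]
ee_rot: [-3.141, -0.0, -0.266]
force: [0.4, 0.8, 0.1]
width: 0.0875
```

Run:
```python
from h import *
s=arm.get_state();print({k:np.round(v,3) for k,v in s.items()})
```

```text
{'t': np.float64(3.0), 'q': array([ 0.336,  0.158, -0.045,  0.   , -1.368,  0.969]), 'qd': array([-0.662,  0.114,  0.136,  0.   , -0.021,  0.66 ]), 'joint_efforts': array([ 3.8350e+00, -4.5333e+01,  2.9810e+01,  7.1670e+00,  3.9000e-02,
       -1.1010e+00]), 'eef_pos': array([ 0.581, -0.   ,  0.5  ]), 'ee_rot': array([-3.141, -0.   , -0.266]), 'force': array([0.365, 0.791, 0.084]), 'moment': array([ 0.037, -0.077,  0.035]), 'width': np.float64(0.088)}
```

Request:
{"op": "move_arm", "data": {"deltas": [[-7.2, -20.7, 0, 0, 0, 1], [-7.2, -20.7, 0, 0, 0, 1], [-7.2, -20.7, 0, 0, 0, 1], [-7.2, -20.7, 0, 0, 0, 1], [-7.2, -20.7, 0, 0, 0, 1]]}}

```text
t: 3.42
eef_pos: [0.5448, -0.1033, 0.4998]
ee_rot: [-3.141, -0.0, -0.178]
force: [-0.1, 0.7, 0.3]
width: 0.0875
```

Request:
{"op": "move_arm", "data": {"deltas": [[-7.2, -20.7, 0, 0, 0, 1], [-7.2, -20.7, 0, 0, 0, 1], [-7.2, -20.7, 0, 0, 0, 1], [-7.2, -20.7, 0, 0, 0, 1], [-7.2, -20.7, 0, 0, 0, 1]]}}

```text
t: 3.83
eef_pos: [0.5087, -0.2066, 0.4999]
ee_rot: [-3.142, -0.001, -0.09]
force: [-0.2, 0.0, 0.6]
width: 0.0877
```

Request:
{"op": "move_arm", "data": {"deltas": [[0, 0, -14, 0, 0, 0], [0, 0, -14, 0, 0, 0], [0, 0, -14, 0, 0, 0], [0, 0, -14, 0, 0, 0], [0, 0, -14, 0, 0, 0]]}}

```text
t: 4.25
eef_pos: [0.5091, -0.2058, 0.4292]
ee_rot: [-3.142, -0.0, -0.092]
force: [0.8, -0.1, 0.2]
width: 0.0877
```

Run:
```python
from h import *
s=arm.get_state();print({k:np.round(v,3) for k,v in s.items()})
a=save("side","s1");b=save("top","t1")
r={}
for th in ["cap_wing","cutter"]:
  for c in["side","top"]:
    L=arm.spot_point(th,c);r[c]=L and L[0]["xy"];print(th,c,[(np.round(x["xy"],1),round(x["score"],2)) for x in L[:2]])
  if r["side"] is not None and len(r["side"]) and len(r["top"]):print(tri(r["side"],r["top"]))
f=lambda im,x,y:cv2.resize(im[y-40:y+40,x-40:x+40],(400,400),interpolation=cv2.INTER_CUBIC)
cv2.imwrite("pics/c1.png",np.hstack([f(b,365,208),f(a,362,180)])[:,:,::-1])
```

```text
{'t': np.float64(4.25), 'q': array([-0.027,  0.136, -0.23 , -0.   , -1.205,  1.507]), 'qd': array([ 0.003,  0.101, -0.27 , -0.001,  0.37 ,  0.001]), 'joint_efforts': array([ -0.158, -41.327,  30.034,   6.841,  -0.551,   0.   ]), 'eef_pos': array([ 0.509, -0.206,  0.429]), 'ee_rot': array([-3.142, -0.   , -0.092]), 'force': array([ 0.8  , -0.129,  0.237]), 'moment': array([0.038, 0.028, 0.028]), 'width': np.float64(0.088)}
cap_wing side [(array([363.8, 175.2]), 0.85)]
cap_wing top [(array([367.3, 211.3]), 0.42)]
(array([ 0.50498075, -0.20384952,  0.21998128]), [np.float64(0.0013445654119310351), np.float64(0.0013445654119309364)])
cutter side [(array([349.1, 231.3]), 0.8)]
cutter top [(array([352.8, 221.1]), 0.96)]
(array([ 0.50189727, -0.20166181,  0.0213216 ]), [np.float64(0.0031148816326822325), np.float64(0.0031148816326821813)])
```

View pics/c1.png

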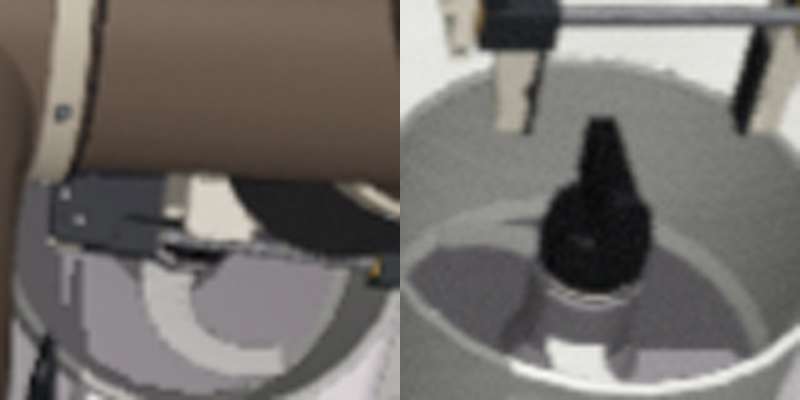

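Fingers straddle the wing in the side view: tips at about local x 540 and 740, wing top at about 605. The expected centre agrees to within about 2 mm. I'll descend and close gently.

Request:
{"op": "move_arm", "data": {"deltas": [[-0.4, 0, -5.7, 0, 0, 0], [-0.4, 0, -5.7, 0, 0, 0], [-0.4, 0, -5.7, 0, 0, 0], [-0.4, 0, -5.7, 0, 0, 0], [-0.4, 0, -5.7, 0, 0, 0]]}}

```text
t: 4.97
eef_pos: [0.5072, -0.2057, 0.4004]
ee_rot: [-3.142, 0.0, -0.091]
force: [-0.4, -0.6, 0.4]
width: 0.0875
```

Request:
{"op": "move_arm", "data": {"deltas": [[0, 0, -5.6, 0, 0, 0], [0, 0, -5.6, 0, 0, 0], [0, 0, -5.6, 0, 0, 0], [0, 0, -5.6, 0, 0, 0], [0, 0, -5.6, 0, 0, 0]]}}

```text
t: 5.38
eef_pos: [0.5074, -0.2057, 0.3726]
ee_rot: [3.142, 0.0, -0.091]
force: [-0.3, 0.3, -0.7]
width: 0.0876
```

Request:
{"op": "move_arm", "data": {"deltas": [[0, 0, 0, 0, 0, 0], [0, 0, 0, 0, 0, 0], [0, 0, 0, 0, 0, 0], [0, 0, 0, 0, 0, 0], [0, 0, 0, 0, 0, 0]], "claw": 255, "squeeze": 10}}

```text
t: 5.8
eef_pos: [0.5074, -0.2058, 0.3735]
ee_rot: [3.142, -0.001, -0.091]
force: [0.3, 0.3, -1.1]
width: 0.0598
```

Request:
{"op": "move_arm", "data": {"deltas": [[0, 0, 0, 0, 0, 0], [0, 0, 0, 0, 0, 0], [0, 0, 0, 0, 0, 0], [0, 0, 0, 0, 0, 0], [0, 0, 0, 0, 0, 0]]}}

```text
t: 6.22
eef_pos: [0.5073, -0.2057, 0.3732]
ee_rot: [3.142, -0.0, -0.091]
force: [-0.2, 0.4, 0.1]
width: 0.0263
```

Run:
```python
from h import *
s=arm.get_state();print({k:np.round(v,3) for k,v in s.items()})
```

```text
{'t': np.float64(6.217), 'q': array([-0.027,  0.173, -0.317,  0.   , -1.081,  1.507]), 'qd': array([-0.   , -0.   , -0.001,  0.002,  0.   ,  0.001]), 'joint_efforts': array([ -0.   , -41.81 ,  27.59 ,   6.466,   0.081,  -0.   ]), 'eef_pos': array([ 0.507, -0.206,  0.373]), 'ee_rot': array([ 3.142, -0.   , -0.091]), 'force': array([-0.19,  0.42,  0.14]), 'moment': array([-0.019, -0.006,  0.051]), 'width': np.float64(0.026)}
```

Request:
{"op": "move_arm", "data": {"deltas": [[0, 0, 0, 0, 0, 0], [0, 0, 0, 0, 0, 0], [0, 0, 0, 0, 0, 0], [0, 0, 0, 0, 0, 0], [0, 0, 0, 0, 0, 0]]}}

```text
t: 6.63
eef_pos: [0.5074, -0.2056, 0.3732]
ee_rot: [-3.141, -0.0, -0.091]
force: [-0.3, 0.7, 1.0]
width: 0.0148
```

```bash
cat > st.py <<'E'
from h import *
s=arm.get_state();print({k:np.round(s[k],3) for k in ["t","q","eef_pos","ee_rot","force","moment","width"]})
E
python3 st.py
```

```text
{'t': np.float64(6.633), 'q': array([-0.027,  0.173, -0.317, -0.   , -1.081,  1.507]), 'eef_pos': array([ 0.507, -0.206,  0.373]), 'ee_rot': array([-3.141, -0.   , -0.091]), 'force': array([-0.292,  0.7  ,  0.965]), 'moment': array([0.655, 0.058, 0.111]), 'width': np.float64(0.015)}
```

Request:
{"op": "move_arm", "data": {"deltas": [[0, 0, 0, 0, 0, 0], [0, 0, 0, 0, 0, 0], [0, 0, 0, 0, 0, 0], [0, 0, 0, 0, 0, 0], [0, 0, 0, 0, 0, 0]], "squeeze": 40}}

```text
t: 7.05
eef_pos: [0.5074, -0.2056, 0.3732]
ee_rot: [-3.141, -0.0, -0.091]
force: [0.6, 4.1, 1.7]
width: 0.0138
```

```bash
python3 st.py
```

```text
{'t': np.float64(7.05), 'q': array([-0.027,  0.173, -0.317, -0.   , -1.08 ,  1.507]), 'eef_pos': array([ 0.507, -0.206,  0.373]), 'ee_rot': array([-3.141, -0.   , -0.091]), 'force': array([0.622, 4.065, 1.712]), 'moment': array([ 1.408, -0.063,  0.065]), 'width': np.float64(0.014)}
```

Gripped: 13.8 mm opening against a 14 mm wing. I'll try clockwise gently.

Request:
{"op": "move_arm", "data": {"deltas": [[0, 0, 0, 0, 0, -1.5], [0, 0, 0, 0, 0, -1.5], [0, 0, 0, 0, 0, -1.5], [0, 0, 0, 0, 0, -1.5], [0, 0, 0, 0, 0, -1]]}}

```text
t: 7.47
eef_pos: [0.5074, -0.2056, 0.3733]
ee_rot: [-3.142, -0.0, -0.214]
force: [-0.2, 3.0, 2.5]
width: 0.0142
```

```bash
python3 st.py
```

```text
{'t': np.float64(7.467), 'q': array([-0.027,  0.173, -0.317, -0.   , -1.081,  1.384]), 'eef_pos': array([ 0.507, -0.206,  0.373]), 'ee_rot': array([-3.142, -0.   , -0.214]), 'force': array([-0.228,  3.049,  2.464]), 'moment': array([ 1.376, -0.056,  0.221]), 'width': np.float64(0.014)}
```

Request:
{"op": "move_arm", "data": {"deltas": [[0, 0, 0, 0, 0, -1], [0, 0, 0, 0, 0, -1], [0, 0, 0, 0, 0, -1], [0, 0, 0, 0, 0, -1], [0, 0, 0, 0, 0, -0.5]]}}

```text
t: 7.88
eef_pos: [0.5072, -0.2055, 0.3733]
ee_rot: [-3.141, 0.0, -0.293]
force: [-2.2, 6.7, 4.9]
width: 0.0141
```

```bash
python3 st.py
```

```text
{'t': np.float64(7.883), 'q': array([-0.027,  0.173, -0.317, -0.   , -1.081,  1.305]), 'eef_pos': array([ 0.507, -0.205,  0.373]), 'ee_rot': array([-3.141,  0.   , -0.293]), 'force': array([-2.154,  6.737,  4.935]), 'moment': array([2.415, 0.602, 0.318]), 'width': np.float64(0.014)}
```

Request:
{"op": "move_arm", "data": {"deltas": [[0, 0, 0.2, 0, 0, -1], [0, 0, 0.2, 0, 0, -1], [0, 0, 0.2, 0, 0, -1], [0, 0, 0.2, 0, 0, -1], [0, 0, 0.2, 0, 0, -1]]}}

```text
t: 8.3
eef_pos: [0.507, -0.2052, 0.3736]
ee_rot: [-3.141, 0.001, -0.38]
force: [-0.6, 8.1, -0.2]
width: 0.0143
```

```bash
python3 st.py
```

```text
{'t': np.float64(8.3), 'q': array([-2.700e-02,  1.730e-01, -3.160e-01, -1.000e-03, -1.083e+00,
        1.218e+00]), 'eef_pos': array([ 0.507, -0.205,  0.374]), 'ee_rot': array([-3.141e+00,  1.000e-03, -3.800e-01]), 'force': array([-0.638,  8.124, -0.194]), 'moment': array([2.865, 0.055, 0.403]), 'width': np.float64(0.014)}
```

Run:
```python
from h import *
a=save("side","s2")
f=lambda im,x,y:cv2.resize(im[y-25:y+25,x-25:x+25],(400,400),interpolation=cv2.INTER_CUBIC)
cv2.imwrite("pics/c2.png",np.hstack([cv2.imread("pics/c0.png")[:,400:],f(a,362,180)[:,:,::-1]]))
```

```text
(no output)
```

View pics/c2.png

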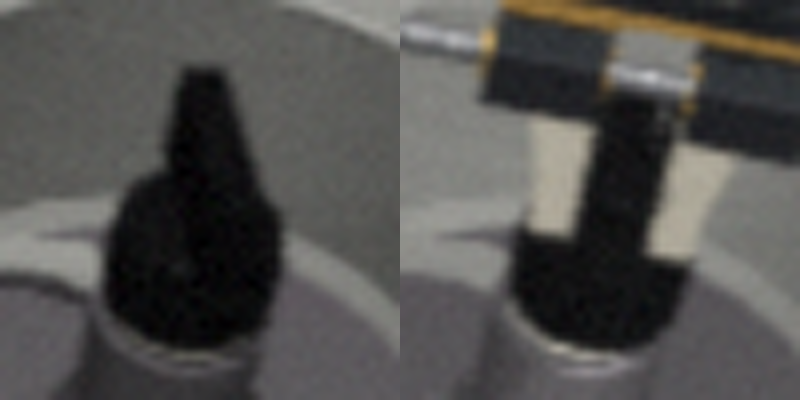

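The wing now leans the other way, in line with the pads. With the jaw opening unchanged and torque only 0.4 N m, the cap is turning and not slipping. Clockwise loosens, so the thread is left-hand. I'll continue in steps, watching force and torque.

Request:
{"op": "move_arm", "data": {"deltas": [[0, 0.2, 0.2, 0, 0, -3], [0, 0.2, 0.2, 0, 0, -3], [0, 0.2, 0.2, 0, 0, -3], [0, 0.2, 0.2, 0, 0, -3], [0, 0.2, 0.2, 0, 0, -3]]}}

```text
t: 8.77
eef_pos: [0.5075, -0.2036, 0.3747]
ee_rot: [-3.139, 0.001, -0.644]
force: [0.7, 11.1, 0.2]
width: 0.0142
```

```bash
python3 st.py
```

```text
{'t': np.float64(8.767), 'q': array([-0.024,  0.171, -0.315, -0.003, -1.084,  0.952]), 'eef_pos': array([ 0.508, -0.204,  0.375]), 'ee_rot': array([-3.139e+00,  1.000e-03, -6.440e-01]), 'force': array([ 0.718, 11.121,  0.152]), 'moment': array([ 4.509, -0.58 ,  0.377]), 'width': np.float64(0.014)}
```

Request:
{"op": "move_arm", "data": {"deltas": [[0.2, 0.4, 0.1, 0, 0, -3], [0.2, 0.4, 0.1, 0, 0, -3], [0.2, 0.4, 0.1, 0, 0, -3], [0.2, 0.4, 0.1, 0, 0, -3], [0.2, 0.4, 0.1, 0, 0, -3]]}}

```text
t: 9.18
eef_pos: [0.509, -0.2016, 0.3756]
ee_rot: [-3.139, 0.0, -0.906]
force: [3.2, 10.3, 0.5]
width: 0.0142
```

```bash
python3 st.py
```

```text
{'t': np.float64(9.183), 'q': array([-0.02 ,  0.171, -0.313, -0.002, -1.085,  0.686]), 'eef_pos': array([ 0.509, -0.202,  0.376]), 'ee_rot': array([-3.139,  0.   , -0.906]), 'force': array([ 3.194, 10.28 ,  0.535]), 'moment': array([ 3.928, -1.149,  0.286]), 'width': np.float64(0.014)}
```

Request:
{"op": "move_arm", "data": {"deltas": [[0.4, 0.3, 0.1, 0, 0, -3], [0.4, 0.3, 0.1, 0, 0, -3], [0.4, 0.3, 0.1, 0, 0, -3], [0.4, 0.3, 0.1, 0, 0, -3], [0.4, 0.3, 0.1, 0, 0, -3]]}}

```text
t: 9.6
eef_pos: [0.5109, -0.2005, 0.3758]
ee_rot: [-3.14, 0.001, -1.168]
force: [3.2, 7.2, -1.3]
width: 0.0139
```

```bash
python3 st.py
```

```text
{'t': np.float64(9.6), 'q': array([-0.018,  0.173, -0.31 , -0.002, -1.086,  0.421]), 'eef_pos': array([ 0.511, -0.201,  0.376]), 'ee_rot': array([-3.140e+00,  1.000e-03, -1.168e+00]), 'force': array([ 3.179,  7.205, -1.34 ]), 'moment': array([ 2.847, -1.136,  0.182]), 'width': np.float64(0.014)}
```

Torque stays low and forces are falling. I've turned 1.08 rad so far.

Request:
{"op": "move_arm", "data": {"deltas": [[0.4, 0.2, 0, 0, 0, -3], [0.4, 0.2, 0, 0, 0, -3], [0.4, 0.2, 0, 0, 0, -3], [0.4, 0.2, 0, 0, 0, -3], [0.4, 0.2, 0, 0, 0, -3]]}}

```text
t: 10.02
eef_pos: [0.5131, -0.1996, 0.3759]
ee_rot: [-3.139, 0.001, -1.43]
force: [3.2, 6.1, 0.1]
width: 0.0141
```

Request:
{"op": "move_arm", "data": {"deltas": [[0.3, 0.1, 0, 0, 0, -3], [0.3, 0.1, 0, 0, 0, -3], [0.3, 0.1, 0, 0, 0, -3], [0.3, 0.1, 0, 0, 0, -3], [0.3, 0.1, 0, 0, 0, -3]]}}

```text
t: 10.43
eef_pos: [0.5148, -0.1993, 0.3761]
ee_rot: [-3.139, 0.001, -1.691]
force: [4.5, 5.7, -1.1]
width: 0.0137
```

```bash
python3 st.py
```

```text
{'t': np.float64(10.433), 'q': array([-1.500e-02,  1.780e-01, -3.040e-01, -1.000e-03, -1.087e+00,
       -1.050e-01]), 'eef_pos': array([ 0.515, -0.199,  0.376]), 'ee_rot': array([-3.139e+00,  1.000e-03, -1.691e+00]), 'force': array([ 4.54 ,  5.677, -1.14 ]), 'moment': array([ 2.252, -1.752,  0.128]), 'width': np.float64(0.014)}
```

Request:
{"op": "move_arm", "data": {"deltas": [[0.3, 0, 0, 0, 0, -4], [0.3, 0, 0, 0, 0, -4], [0.3, 0, 0, 0, 0, -4], [0.3, 0, 0, 0, 0, -4], [0.3, 0, 0, 0, 0, -4]]}}

```text
t: 10.85
eef_pos: [0.5168, -0.1991, 0.3764]
ee_rot: [-3.138, 0.003, -2.041]
force: [6.3, 5.8, -1.8]
width: 0.0137
```

Request:
{"op": "move_arm", "data": {"deltas": [[0, 0, 0.4, 0, 0, -0.5], [0, 0, 0.4, 0, 0, -0.5], [0, 0, 0.4, 0, 0, -0.5], [0, 0, 0.4, 0, 0, -0.5], [0, 0, 0.4, 0, 0, -0.5]]}}

```text
t: 11.27
eef_pos: [0.517, -0.1992, 0.3778]
ee_rot: [-3.138, 0.003, -2.082]
force: [8.9, 4.1, -6.8]
width: 0.0137
```

```bash
python3 st.py
```

```text
{'t': np.float64(11.267), 'q': array([-1.500e-02,  1.790e-01, -2.980e-01, -1.000e-03, -1.089e+00,
       -4.960e-01]), 'eef_pos': array([ 0.517, -0.199,  0.378]), 'ee_rot': array([-3.138e+00,  3.000e-03, -2.082e+00]), 'force': array([ 8.895,  4.135, -6.818]), 'moment': array([ 1.857, -3.583,  0.138]), 'width': np.float64(0.014)}
```

Request:
{"op": "move_arm", "data": {"deltas": [[0.3, 0, 0, 0, 0, -1.3], [0.3, 0, 0, 0, 0, -1.3], [0.3, 0, 0, 0, 0, -1.3], [0.3, 0, 0, 0, 0, -1.3], [0.3, 0, 0, 0, 0, -1.3]]}}

```text
t: 11.68
eef_pos: [0.5181, -0.1994, 0.3783]
ee_rot: [-3.139, 0.003, -2.196]
force: [5.9, 4.2, -1.6]
width: 0.0137
```

Request:
{"op": "move_arm", "data": {"deltas": [[0, 0, 0.4, 0, 0, 0], [0, 0, 0.4, 0, 0, 0], [0, 0, 0.4, 0, 0, 0], [0, 0, 0.4, 0, 0, 0], [0, 0, 0.4, 0, 0, 0]]}}

```text
t: 12.1
eef_pos: [0.5182, -0.1996, 0.3799]
ee_rot: [-3.139, 0.002, -2.195]
force: [7.3, 2.1, -4.9]
width: 0.0136
```

```bash
python3 st.py
```

```text
{'t': np.float64(12.1), 'q': array([-0.015,  0.18 , -0.292, -0.   , -1.095, -0.609]), 'eef_pos': array([ 0.518, -0.2  ,  0.38 ]), 'ee_rot': array([-3.139e+00,  2.000e-03, -2.195e+00]), 'force': array([ 7.334,  2.143, -4.866]), 'moment': array([ 1.188, -2.857,  0.079]), 'width': np.float64(0.014)}
```

Request:
{"op": "move_arm", "data": {"deltas": [[0.2, 0, 0.6, 0, 0, 0], [0.2, 0, 0.6, 0, 0, 0], [0.2, 0, 0.6, 0, 0, 0], [0.2, 0, 0.6, 0, 0, 0], [0.2, 0, 0.6, 0, 0, 0]]}}

```text
t: 12.52
eef_pos: [0.5186, -0.1997, 0.3829]
ee_rot: [-3.14, 0.001, -2.195]
force: [4.8, 2.1, -3.8]
width: 0.0141
```

```bash
python3 st.py
python3 - <<'E'
from h import *
a=save("side","s3")
f=lambda im,x,y:cv2.resize(im[y-25:y+25,x-25:x+25],(400,400),interpolation=cv2.INTER_CUBIC)
cv2.imwrite("pics/c3.png",np.hstack([f(cv2.imread("pics/s2.png"),362,180),f(a,362,180)[:,:,::-1]]))
E
```

```text
{'t': np.float64(12.517), 'q': array([-0.015,  0.179, -0.287, -0.   , -1.104, -0.609]), 'eef_pos': array([ 0.519, -0.2  ,  0.383]), 'ee_rot': array([-3.140e+00,  1.000e-03, -2.195e+00]), 'force': array([ 4.833,  2.106, -3.752]), 'moment': array([ 0.762, -2.001,  0.042]), 'width': np.float64(0.014)}
```

View pics/c3.png

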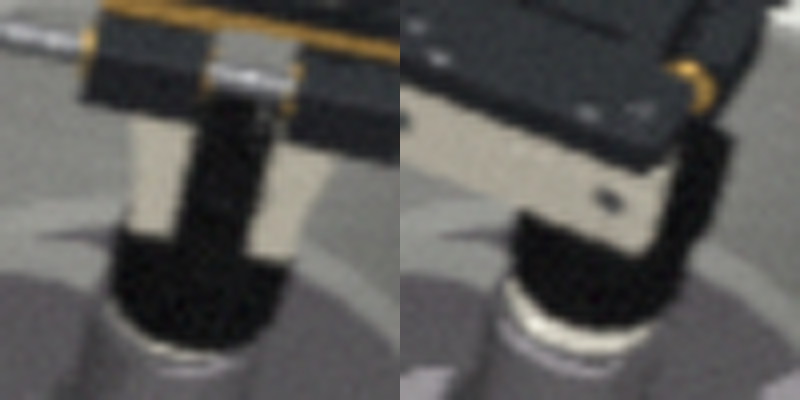

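The cap has risen clear of the hub: a light gap shows under the skirt at local (590,330), and the pull is dropping. I'll lift.

Request:
{"op": "move_arm", "data": {"deltas": [[0, 0, 2, 0, 0, 0], [0, 0, 2, 0, 0, 0], [0, 0, 3, 0, 0, 0], [0, 0, 3, 0, 0, 0], [0, 0, 3, 0, 0, 0]], "squeeze": 50}}

```text
t: 12.98
eef_pos: [0.5173, -0.2001, 0.3963]
ee_rot: [3.141, -0.002, -2.195]
force: [-0.6, 0.2, -0.9]
width: 0.0137
```

```bash
python3 st.py
```

```text
{'t': np.float64(12.983), 'q': array([-1.600e-02,  1.680e-01, -2.680e-01,  1.000e-03, -1.136e+00,
       -6.090e-01]), 'eef_pos': array([ 0.517, -0.2  ,  0.396]), 'ee_rot': array([ 3.141e+00, -2.000e-03, -2.195e+00]), 'force': array([-0.638,  0.158, -0.891]), 'moment': array([ 0.038, -0.097,  0.032]), 'width': np.float64(0.014)}
```

Free: the force is about the cap's weight. I'll lift the rest and settle.

Request:
{"op": "move_arm", "data": {"deltas": [[0, 0, 8, 0, 0, 0], [0, 0, 8, 0, 0, 0], [0, 0, 8, 0, 0, 0], [0, 0, 8, 0, 0, 0], [0, 0, 8, 0, 0, 0]]}}

```text
t: 13.4
eef_pos: [0.5177, -0.1998, 0.4374]
ee_rot: [-3.141, 0.0, -2.194]
force: [0.3, -0.7, -1.9]
width: 0.0137
```

Request:
{"op": "move_arm", "data": {"deltas": [[0, 0, 8, 0, 0, 0], [0, 0, 8, 0, 0, 0], [0, 0, 8, 0, 0, 0], [0, 0, 8, 0, 0, 0], [0, 0, 8, 0, 0, 0]]}}

```text
t: 13.82
eef_pos: [0.5178, -0.1997, 0.477]
ee_rot: [3.142, 0.0, -2.194]
force: [0.0, -0.6, -0.3]
width: 0.0139
```

Request:
{"op": "move_arm", "data": {"deltas": [[0, 0, 0, 0, 0, 0], [0, 0, 0, 0, 0, 0], [0, 0, 0, 0, 0, 0], [0, 0, 0, 0, 0, 0], [0, 0, 0, 0, 0, 0]]}}

```text
t: 14.23
eef_pos: [0.5178, -0.1997, 0.4756]
ee_rot: [3.141, -0.0, -2.194]
force: [-0.1, 0.3, -1.2]
width: 0.0134
```

```bash
python3 st.py
python3 - <<'E'
from h import *
a=save("side","s4");b=save("top","t4")
r={}
for c in["side","top"]:
    L=arm.spot_point("cap_wing",c);print(c,[(np.round(x["xy"],1),round(x["score"],2)) for x in L[:2]])
    if L:r[c]=L[0]["xy"];print(atz(c,r[c],.306))
if len(r)==2:print(tri(r["side"],r["top"]))
E
```

```text
{'t': np.float64(14.233), 'q': array([-0.015,  0.122, -0.141, -0.   , -1.309, -0.608]), 'eef_pos': array([ 0.518, -0.2  ,  0.476]), 'ee_rot': array([ 3.141, -0.   , -2.194]), 'force': array([-0.087,  0.259, -1.161]), 'moment': array([ 0.102, -0.13 , -0.006]), 'width': np.float64(0.013)}
side [(array([373.9, 141.5]), 0.56), (array([357.5, 193.2]), 0.38)]
[ 0.51430354 -0.21030452  0.306     ]
top [(array([374.5, 205.5]), 0.49)]
[ 0.5067506 -0.2032439  0.306    ]
(array([ 0.50503492, -0.20382656,  0.313947  ]), [np.float64(0.002399037182949514), np.float64(0.002399037182949443)])
```

View pics/s4.png

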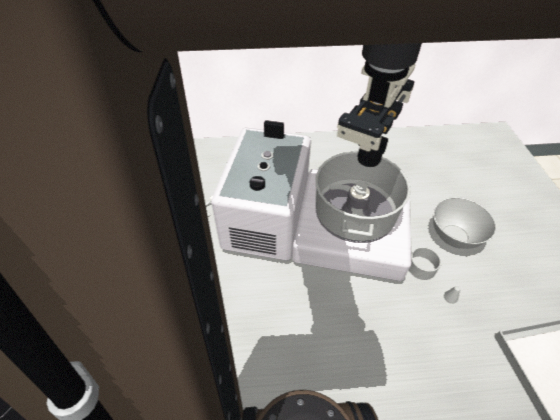

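The cap hangs upright in the fingers at about (371,152), the spindle is bare at (361,192), and everything else is where it was. Measured cap z is about 0.31 and it is under 1 cm off the spindle axis. I'm handing in.

```bash
python3 -c "
from station import arm
print(arm.job_done())"
```

```text
the job is handed in; nothing more can be done
None
```

The cap is off and was in the gripper at hand-in, about 10 cm above its seat and straight above the bowl. The spindle has a left-hand thread. The first gentle try, clockwise, gave at once with at most about 0.4 N m, so I never had to try the other way. I turned it about 2.1 rad, checked it was free with small lifts, then raised it.

**Last checks before hand-in, at 14.2 s:**
- **Position:** the cap measured z ≈ 0.31 m and within about 1 cm of the spindle axis. The two camera rays to it missed each other by about 5 mm, which is still well inside the limits.
- **Grip:** the jaws were set to 50 N and open 13.4 mm on the 14 mm wing. The only load on the tool was about the cap's weight.
- **Upright and still:** the tool pointed straight down with no commanded motion, and the side view showed the cap hanging upright. I did not measure the cap's speed.
- **Surroundings:** the side view showed the spindle bare and the mixing bowl, nozzle and pastry ring in place. The arm hid part of the spatula there. My path stayed well above it.

**One imperfection:** the grip was a few millimetres off centre along the wing. That put up to about 11 N of side force on the tool while turning, which I eased by shifting the tool as it turned.

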